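# Roll a coupling sleeve up the inspection ramp into its nest

### The job

Push the steel coupling sleeve up the small ramp with the fingertips, slowly and steadily, over the crest until it drops into the nest against the orange stop, ready for the bore viewer, and then leave it there untouched. Do not grip or lift it, do not let it run free or roll back down the slope, push gently, and leave the spare brass sleeve, the jar and the screwdriver where they are.

Things in the scene. Friction and masses are not known exactly. Their poses are not given: they have to be found in the camera images.
- sleeve: The work: a smooth polished steel cylinder (friction about 0.3), 40 mm in diameter, 80 mm long, about 0.25 kg, with two black bands. It lies across the ramp on the level landing at the ramp's low end, free to roll. Origin at its centre, on the axis; its own y runs along the axis. It rolls almost without resistance: left alone on the slope it rolls back down.
- ramp: Fixed fixture, blue side rails. Origin on the table, z up; x points level in the uphill direction, y across. Along x in mm: landing -130 to -50, 20 high, with a rear lip 24 high at -130 to -124; 12 degree slope from -50 to the crest at 65 (44.4 high); 3 mm step down into the dark nest. Track 86 wide; rails outside it, 9 thick, at most 10 proud. Base plate x -155 to 135, 104 wide.
- deck: The sloping plate of the ramp, fixed to it. Origin at the foot of the slope on its top surface, mid-track; x runs up along the slope, z square to the slope's surface. A sleeve on the slope has z = 20 mm here; the crest is at x = 117.6 mm.
- nest (a point): Where the sleeve's centre lies when it is seated in the nest against the stop: ramp x 76.5 mm, y 0, 61.5 mm above the table. Once the sleeve's axis is past the crest it drops in by itself and stays.
- stop (a point): Top edge of the orange stop, middle of the face that the sleeve meets: ramp x 96.5 mm, 72 mm above the table. The stop is a wall 12 mm thick across the whole track.
- viewer (a point): Top centre of the white bore viewer fixed beside the nest on the ramp's -y side: 40 mm along ramp x, 34 mm across, top 76 mm above the table; its black lens reaches to 56 mm from mid-track.
- spare: Bystander: brass spare sleeve, 40 mm in diameter, 80 mm high, standing upright. Origin at the centre of its underside.
- jar: Bystander: white jar with green cap, 48 mm in diameter, 55 mm high. Origin at the centre of its underside.
- driver: Bystander: screwdriver with red handle, 150 mm long, lying on the table along its own x, handle to -x. Origin under its middle.

How it is judged:
On the way, in this order (a step that is already met when the one before it is completed fails the run):
1. the sleeve is on the upper part of the slope, pushed by the fingers (x of sleeve in the frame of deck between 0.05 and 0.118 m and z of sleeve in the frame of deck below 0.024 m and contact force between the fingers and sleeve above 0.05 N), for 0.04 s.
2. the sleeve lies in the nest against the stop, at rest (distance between sleeve and nest below 0.006 m and linear speed of sleeve below 0.02 m/s), for 0.3 s.
At the end, for the whole second after the job is handed in: The sleeve lies at rest in the nest against the stop: its centre within 6 mm of the nest point, its axis square to the track within 0.1 rad, carried by the ramp; the spare sleeve, jar and screwdriver are within 20 mm of where they stood (all of step 2 and angle between the y axis of sleeve and the y axis of ramp, either way round below 0.1 rad and contact force between sleeve and ramp above 0.3 N and distance of each of spare, jar, driver from where it was at the start of the episode below 0.02 m); the robot touches nothing.
It fails at once if the sleeve runs free or rolls back: faster than 0.25 m/s before the crest (linear speed of sleeve above 0.25 m/s and x of sleeve in the frame of deck below 0.118 m).
It fails at once if the sleeve is lifted more than about 12 mm off the track ((x of sleeve in the frame of deck above 0 m and z of sleeve in the frame of deck above 0.032 m) or (x of sleeve in the frame of ramp below -0.04 m and height (world z) of sleeve above 0.055 m)).
It fails at once if the sleeve is squeezed or shoved by the fingers with more than 25 N (contact force between the fingers and sleeve above 25 N).
It fails at once if a bystander is displaced or knocked over (distance of any of spare, jar, driver from where it was at the start of the episode above 0.02 m or angle between any of spare, jar's own z axis and vertical above 0.4 rad).
It also fails if it takes over 42 s, if anything falls off the work surface, if the arm or the gripper's body presses on something with over 40 N, if the wrist force passes 120 N, or if a joint passes its speed limit or range.

### The arm

A 7-joint arm with a two-finger parallel gripper is mounted at the origin on the work surface. World frame = base frame: x ahead of the robot, y to its left, z up, the work surface at z = 0. Lengths are in m, angles in rad, forces in N, time in s.
With the tool pointing down it reaches from about 0.425 to 0.875 m from the base axis. Payload 4.7 kg.
Tool frame: the origin (TCP) lies at the very end of the fingers, on their centre line; the grasp point (between the pads) lies 19 mm behind it; x points along the fingers, y is the direction in which the jaws open and shut, and the axes are right-handed (so a half turn about x gives the same grasp; the last joint's range is limited). The gripper opens to 87 mm and grips with 3 to 60 N. Pads are 19 mm wide; open, the fingers measure 117 mm over their backs; the gripper's body (75 mm by 190 mm) begins 51 mm behind the grasp point.
Start: joints at [-1.328, 0.321, -0.07, 1.45, 0.023, 1.371, -0.057], TCP at [0.147, 0.633, 0.223] pointing down, gripper open.
Joint ranges: [-2.86, 2.86], [-0.3, 2.09], [-1.38, 1.24], [0.06, 2.45], [-1.56, 4.7], [0.09, 2.05], [-2.69, 2.69]. Speed limits (rad/s): [2.57, 2.57, 3.14, 3.14, 3.14, 3.14, 3.14].

### API

Orientations are given as a rotation vector (axis times angle).
In Python, from bench import ctrl gives the robot as it stands.
- The arm moves only by the tool step_arm, never from a script. Its argument "increments" is one flat list of numbers, 6 for each row, row after row: the shift along the tool's x, y, z in cm, then the turn, a rotation vector about the tool's x, y, z in rad. In form: [tx, ty, tz, ax, ay, az, tx, ty, tz, ax, ay, az, ...]. A call has 1 to 12 rows; each row shifts and turns the commanded pose from where the row before left it, along the tool's axes as they then stand; what a row does not reach is not made up. A row lasts 1/8 s, in which the tool goes at most 62.5 mm and 10.7 degrees, less where a joint would pass 70% of its speed; a pose out of reach is approached as far as the arm can. A call with a gripper value outside its range is refused whole. "fingers" is the opening in per cent of the stroke, from 0 (shut) to 100 (fully open), set as the call begins (left out, the last holds). The fingers move at their own pace and stop on an object; "force" is the grip in N (left out, the last holds). Time passes only in rows, so rows that do not move let the fingers close. It gives the time, the measured TCP pose, the force and the opening at its end, in the units of the state.
- ctrl.get_state(): the state, without advancing time (a new reading comes with each control period).
- ctrl.get_image(name): name is "scene" or "top" or "wrist"; returns the picture (384x512x3 uint8, red, green, blue); there is no depth.
- ctrl.camera_params(name): a dict with "vertical_fov" (degrees; the focal length in pixels is half the picture's height over the tangent of half this angle, whatever the lens; pixels are square), "cx", "cy" (the principal point, pixels), "k1" (the pictures are not rectified: a ray, as slopes to the right and down, at radius r is drawn at 1 + k1 r^2 times it, then the intrinsics apply), "R" (3x3) and "t" (3): a world point X has camera coordinates R X + t. Camera axes: x right, y down, z forward; pixel columns grow to the right and rows downward; lengths in m; the calibration is good to about 2 mm. A picture is of the moment at which its call begins: read the wrist's pose just before it. camera_params takes no time and is no camera call; for the wrist camera it gives the pose at the moment of the call.
- ctrl.close_job(): hands the job in, once; it reports no verdict.
Trained networks look in the newest picture that a camera, given by its name, has taken for a name from the list of things; names that differ only in an ending like _2 or _b are one class to them, and where a whole thing is asked for, a point or a joint stands for the part that bears it (a point fixed in the world has none). Each returns a list of dicts, best first, with "score" (0 to 1); they miss things now and then, are a little off and sometimes report something else, mostly with a low value. They report only what shows in the picture. A call takes as long as a camera call.
- ctrl.search_frame(camera, name): "xyz" ([x, y, z] in m, in the coordinates of the camera as it stood for that picture, good to about 4 mm: the middle of the surface that is visible of it).
- ctrl.silhouettes(camera, name): "pixels" (384x512 bool, what is visible of it).
- ctrl.spot_point(camera, name): "xyz" ([x, y, z] in m, in the coordinates of the camera as it stood for that picture, good to about 4 mm: a listed point, or the origin of a listed thing).
The state is a dict: "time": time; "joint_positions": joint angles; "qd": joint speeds; "joint_torque": joint torques, N m; "position": TCP position; "tool_rot": TCP orientation; "ft_force": force on the tool from outside, world axes, zero at the start; "torque": the same for the moment, N m; "grip_width": opening from 0.0 (shut) to 1.0 (fully open).
Only numpy, scipy, OpenCV 4.12 (cv2) and the standard library are available. Lean on these libraries where they do the work, as an engineer would, in place of code of your own. Each camera call takes 0.05 s, during which the arm holds its last target.

## Working session

There is one attempt and no reset: what is moved stays moved. The work goes in short steps, Python scripts to look and compute and a tool call to move; the robot and the scene stay as the last step left them, time stands still between calls to the robot, and variables do not carry over. Pictures are saved under pics/ and viewed, and the job is handed in when it is done.

Besides the shell and the picture viewer there is one more tool, called after ">>>" as name(argument=value, ...) on one line, values as JSON. step_arm: Moves the arm, as the interface text tells. Its arguments: {"type":"object","properties":{"increments":{"type":"array","items":{"type":"number"}},"fingers":{"type":"number"},"force":{"type":"number"}},"required":["increments"]}

```bash
mkdir -p pics; ls
python3 - <<'E'
from bench import ctrl
import cv2,numpy as np
s=ctrl.get_state();print(s)
for n in ["scene","top","wrist"]:
    im=ctrl.get_image(n);cv2.imwrite(f"pics/{n}0.png",cv2.cvtColor(im,cv2.COLOR_RGB2BGR))
    p=ctrl.camera_params(n);print(n,p)
    R=np.array(p["R"]);t=np.array(p["t"])
    for k in ["sleeve","ramp","deck","nest","stop","viewer","spare","jar","driver"]:
        try:
            r=ctrl.spot_point(n,k)
            for q in r[:2]: print(n,k,round(q["score"],2),np.round(R.T@(np.array(q["xyz"])-t),4))
        except Exception as e: print(k,e)
print(ctrl.get_state()["time"])
E
```

```text
pics
{'time': 0.0, 'joint_positions': array([-1.32789704,  0.32180629, -0.07007598,  1.45165268,  0.02256423,
        1.37078054, -0.05688078]), 'qd': array([-0.00054476,  0.00040866,  0.00208906,  0.00163559,  0.00129999,
        0.00028705,  0.00025629]), 'joint_torque': array([-2.27794767e-04, -4.91287029e+01, -4.04037461e-01, -3.12520051e+01,
       -6.40092837e-02,  4.39272425e-02,  1.96830647e-04]), 'position': array([0.14734424, 0.63252669, 0.22148348]), 'tool_rot': array([ 0.17814557,  1.56347211, -0.18106406]), 'ft_force': array([-0.41405087, -0.10692684,  0.60295451]), 'torque': array([-0.01739491, -0.00528147, -0.00524389]), 'grip_width': 1.0023630115401805}
scene {'vertical_fov': 49.46223802781764, 'cx': 257.958628810262, 'cy': 195.9314231558148, 'k1': -0.12466995832089647, 'R': array([[-0.18975753,  0.98167642, -0.01742063],
       [ 0.64083586,  0.11039176, -0.75969932],
       [-0.74385582, -0.15532243, -0.65004112]]), 't': array([ 0.08322543, -0.32201746,  1.38278906])}
scene sleeve 0.68 [0.538  0.0472 0.0381]
scene ramp 0.58 [0.5521 0.1346 0.0019]
scene nest 0.67 [0.
[... 627 characters left out ...]
ck 0.69 [0.5471 0.0803 0.0216]
top nest 0.6 [0.5598 0.207  0.0562]
top stop 0.8 [0.5579 0.2265 0.0746]
top viewer 0.69 [0.6412 0.1962 0.078 ]
top viewer 0.38 [0.5575 0.2231 0.0746]
top spare 0.55 [0.4424 0.1894 0.0021]
top spare 0.36 [0.5505 0.1304 0.0057]
top jar 0.55 [ 0.4286  0.0921 -0.002 ]
top driver 0.81 [0.66   0.0616 0.0009]
wrist {'vertical_fov': 64.95696972432995, 'cx': 252.56355538955847, 'cy': 192.98356379066243, 'k1': -0.03551562023472788, 'R': array([[ 2.26490250e-01,  9.74012997e-01,  9.21497279e-04],
       [ 9.42979477e-01, -2.19510649e-01,  2.50209474e-01],
       [ 2.43909558e-01, -5.58010534e-02, -9.68191288e-01]]), 't': array([-0.65083768, -0.02966862,  0.38935977])}
1.5
```

View pics/scene0.png

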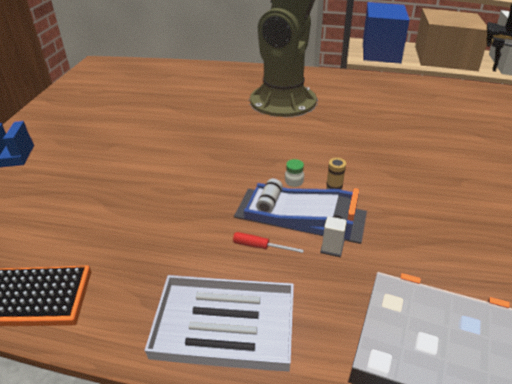

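View pics/top0.png

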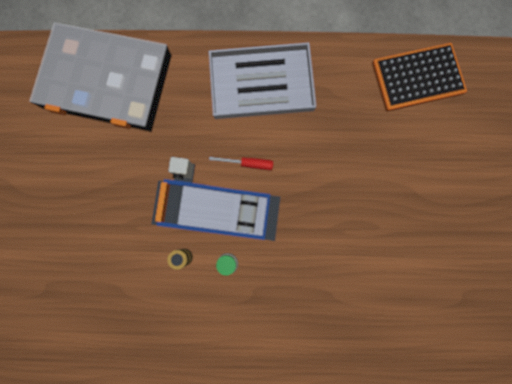

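```bash
cat > h.py <<'E'
import numpy as np,cv2
from bench import ctrl
from scipy.spatial.transform import Rotation as Ro
def proj(p,X):
    R=np.array(p["R"]);t=np.array(p["t"]);c=np.atleast_2d(X)@R.T+t
    u=c[:,:2]/c[:,2:];r2=(u**2).sum(1,keepdims=True);u=u*(1+p["k1"]*r2)
    f=192/np.tan(np.radians(p["vertical_fov"])/2)
    return u*f+[p["cx"],p["cy"]]
def r2w(pose,P):
    x,y,a=pose;P=np.atleast_2d(P);c,s=np.cos(a),np.sin(a)
    return np.c_[x+c*P[:,0]-s*P[:,1],y+s*P[:,0]+c*P[:,1],P[:,2]]
def box(x0,x1,w,z): return np.array([[x0,-w,z],[x1,-w,z],[x1,w,z],[x0,w,z]])
def draw(name,src,pose,out,sx=None,roi=None,k=5):
    im=cv2.imread(src);p=ctrl.camera_params(name)
    x0,y0,x1,y1=roi;c=cv2.resize(im[y0:y1,x0:x1],None,fx=k,fy=k,interpolation=cv2.INTER_CUBIC)
    def pl(P,col):
        q=((proj(p,r2w(pose,P))-[x0,y0]+.5)*k).astype(np.int32);cv2.polylines(c,[q],True,col,1,cv2.LINE_AA)
    pl(box(-.155,.135,.052,0.004),(0,255,255))
    pl(box(.0965,.1085,.043,.072),(0,255,0))
    pl(box(.065,.0651,.043,.0444),(255,0,255))
    pl(box(-.05,-.0501,.043,.020),(255,0,255))
    if sx is not None: pl(box(sx-.02,sx+.02,.04,.04),(0,0,255))
    cv2.imwrite(out,c)
E
python3 - <<'E'
from h import *
pts=[((-.05,0,.02),(.5471,.0803)),((.0765,0,.0615),(.5602,.2055)),((.0965,0,.072),(.559,.2265)),((.0765,-.073,.076),(.640,.1974)),((0,0,0),(.5521,.1346))]
from scipy.optimize import least_squares
f=lambda q:(r2w(q,np.array([a for a,b in pts]))[:,:2]-np.array([b for a,b in pts])).ravel()
r=least_squares(f,[.55,.13,1.5]);print(r.x,f(r.x).round(4))
s=np.array([.54,.045,.04]);d=s[:2]-r.x[:2];a=r.x[2];sx=d@[np.cos(a),np.sin(a)];print(sx,d@[-np.sin(a),np.cos(a)])
draw("top","pics/top0.png",r.x,"pics/t1.png",sx,(145,150,290,245))
draw("scene","pics/scene0.png",r.x,"pics/s1.png",sx,(225,165,375,265))
print(Ro.from_rotvec(ctrl.get_state()["tool_rot"]).as_matrix().round(3))
E
```

```text
[0.55266526 0.13086513 1.45756631] [-0.0001  0.0009  0.0011  0.0014  0.0046  0.0002 -0.0062  0.0012  0.0006
 -0.0037]
-0.08674630794251594 0.0028824107088426037
[[ 0.     0.227  0.974]
 [ 0.     0.974 -0.227]
 [-1.     0.     0.   ]]
```

View pics/t1.png

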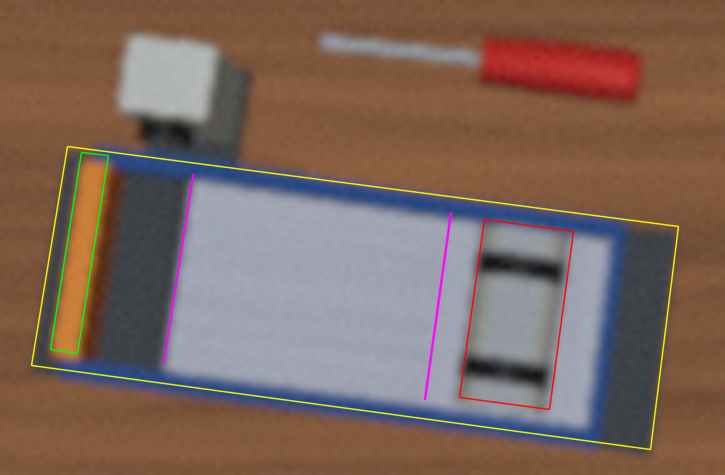

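View pics/s1.png

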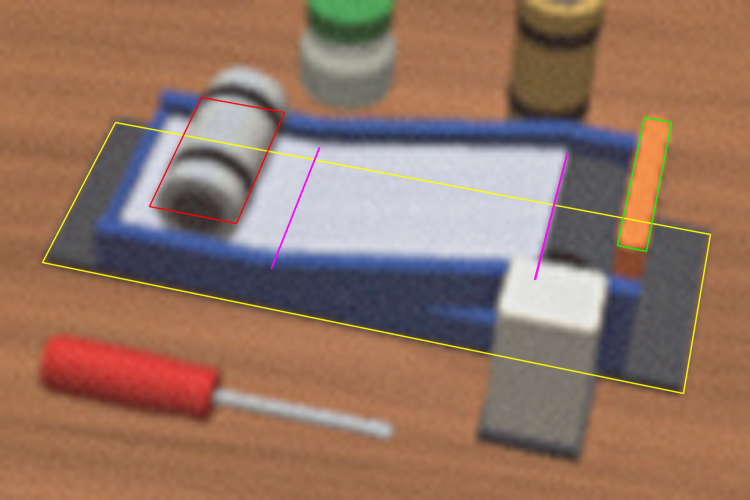

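>>> step_arm(increments=[0, 0, 0, 0.182, 0, 0, 0, 0, 0, 0.182, 0, 0, 0, 0, 0, 0.182, 0, 0, 0, 0, 0, 0.182, 0, 0, 0, 0, 0, 0.182, 0, 0, 0, 0, 0, 0.182, 0, 0, 0, 0, 0, 0.182, 0, 0, 0, 0, 0, 0.182, 0, 0], fingers=46, force=20)

```text
time: 2.5
position: [0.1474, 0.6331, 0.2226]
tool_rot: [1.297, 1.15, -1.297]
ft_force: [-0.0, -1.3, -0.5]
grip_width: 0.465
```

```bash
cat >> h.py <<'E'
POSE=(0.5527,0.1309,1.4576)
def tip():
    s=ctrl.get_state();P=s["position"];x,y,a=POSE;d=P[:2]-[x,y]
    M=Ro.from_rotvec(s["tool_rot"]).as_matrix()
    print("t",s["time"].__round__(3),"ramp xyz mm",np.round(1000*np.array([d@[np.cos(a),np.sin(a)],d@[-np.sin(a),np.cos(a)],P[2]]),1),"w",round(s["grip_width"],3),"F",s["ft_force"].round(2))
    print("yaw err",np.arctan2(M[1,1],M[0,1])-(a-np.pi/2),"toolx",M[:,0].round(3),"q",s["joint_positions"].round(2))
    tgt=lambda rx,ry,z:(M.T@(r2w(POSE,[[rx,ry,z]])[0]-P)*100).round(2)
    return tgt
E
python3 -c "
from h import *
t=tip();print(t(-.145,0,.15))"
```

```text
t 2.5 ramp xyz mm [453.2 459.4 222.6] w 0.465 F [-0.   -1.26 -0.52]
yaw err -0.006796707546948846 toolx [ 0.  0. -1.] q [-1.48  0.32  0.12  1.46 -0.04  1.37 -1.48]
[ 7.25 46.35 59.51]
```

>>> step_arm(increments=[0, 3.8, 4.9, 0, 0, 0, 0, 3.8, 4.9, 0, 0, 0, 0, 3.8, 4.9, 0, 0, 0, 0, 3.8, 4.9, 0, 0, 0, 0, 3.8, 4.9, 0, 0, 0, 0, 3.8, 4.9, 0, 0, 0, 0, 3.8, 4.9, 0, 0, 0, 0, 3.8, 4.9, 0, 0, 0, 0, 3.8, 4.9, 0, 0, 0, 0, 3.8, 4.9, 0, 0, 0, 0, 3.8, 4.9, 0, 0, 0, 0, 3.8, 4.9, -0.007, 0, 0])

```text
time: 4.0
position: [0.5345, -0.0045, 0.2231]
tool_rot: [1.289, 1.157, -1.285]
ft_force: [0.6, 0.6, -0.4]
grip_width: 0.456
```

```bash
python3 -c "
from h import *
t=tip();print(t(-.145,0,.08))"
```

```text
t 4.0 ramp xyz mm [-136.6    2.8  223.1] w 0.456 F [ 0.57  0.63 -0.37]
yaw err 0.007016056234433729 toolx [ 0.002  0.001 -1.   ] q [-0.82  0.08  0.83  1.76 -0.06  1.32 -0.09]
[14.31  0.25  0.86]
```

>>> step_arm(increments=[4.7, 0.1, 0.3, 0, 0, 0, 4.7, 0.1, 0.3, 0, 0, 0, 4.7, 0.1, 0.3, 0, 0, 0, 0, 0, 0, 0, 0, 0])

```text
time: 4.5
position: [0.5326, -0.0127, 0.0788]
tool_rot: [1.283, 1.16, -1.294]
ft_force: [-0.5, 0.3, 1.3]
grip_width: 0.459
```

Run:
```python
from h import *
t=tip();print(t(-.133,0,.033))
for n,roi in (("top",(145,120,305,245)),("scene",(215,135,375,255)),("wrist",None)):
    im=ctrl.get_image(n)[:,:,::-1]
    p=ctrl.camera_params(n);R=np.array(p["R"]);T=np.array(p["t"])
    for k in ("sleeve","stop","nest"):
        for q in ctrl.spot_point(n,k)[:1]: 
            w=R.T@(np.array(q["xyz"])-T);d=w[:2]-POSE[:2];a=POSE[2]
            print(n,k,round(q["score"],2),np.round([d@[np.cos(a),np.sin(a)],d@[-np.sin(a),np.cos(a)],w[2]],4))
    if roi: 
        x0,y0,x1,y1=roi; im=cv2.resize(im[y0:y1,x0:x1],None,fx=4,fy=4,interpolation=cv2.INTER_CUBIC)
    cv2.imwrite(f"pics/{n}2.png",im)
```

```text
t 4.5 ramp xyz mm [-145.     3.7   78.8] w 0.459 F [-0.49  0.29  1.32]
yaw err 0.0053295544681673385 toolx [-0.007 -0.002 -1.   ] q [-0.75  0.25  0.82  1.93 -0.21  1.05  0.05]
[ 4.57  0.41 -1.21]
top sleeve 0.73 [-0.0855 -0.002   0.0392]
top stop 0.56 [0.096  0.0019 0.0718]
top nest 0.77 [0.0747 0.002  0.059 ]
scene sleeve 0.87 [-0.0864  0.003   0.0365]
scene stop 0.72 [0.0957 0.0045 0.0748]
scene nest 0.59 [0.0773 0.0019 0.0626]
wrist sleeve 0.89 [-0.0795  0.0004  0.0407]
wrist nest 0.32 [-0.0512  0.0021  0.0197]
```

View pics/scene2.png

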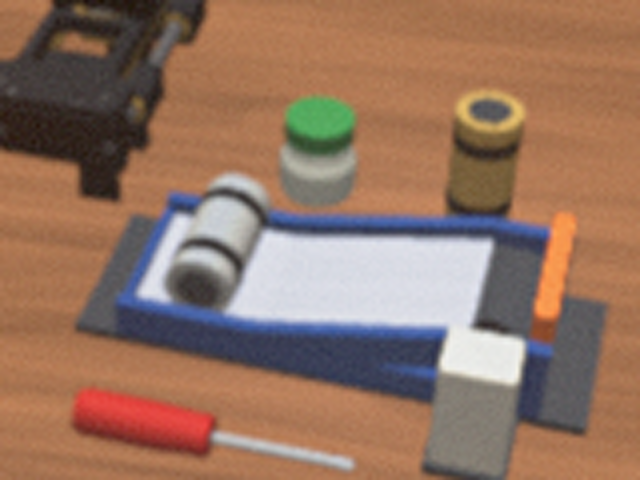

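View pics/wrist2.png

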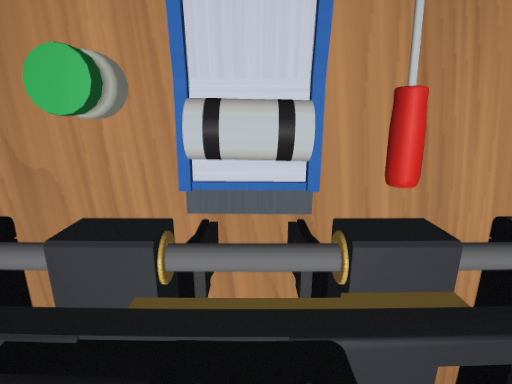

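>>> step_arm(increments=[1.5, 0.1, 0, 0, 0, 0, 1.5, 0.1, 0, 0, 0, 0, 1.5, 0, 0, 0, 0, 0, 0, 0, -0.5, 0, 0, 0, 0, 0, -0.5, 0, 0, 0, 0, 0, 0, 0, 0, 0])

```text
time: 5.85
position: [0.5393, -0.0017, 0.0371]
tool_rot: [1.288, 1.157, -1.286]
ft_force: [-1.1, -0.1, 0.4]
grip_width: 0.456
```

Run:
```python
from h import *
t=tip()
for n,roi in (("top",(185,150,305,245)),("scene",(215,135,335,235))):
    im=ctrl.get_image(n)[:,:,::-1]
    x0,y0,x1,y1=roi; im=cv2.resize(im[y0:y1,x0:x1],None,fx=4,fy=4,interpolation=cv2.INTER_CUBIC)
    cv2.imwrite(f"pics/{n}3.png",im)
a=cv2.imread("pics/top3.png");b=cv2.imread("pics/scene3.png")
cv2.imwrite("pics/c3.png",cv2.resize(np.hstack([a[:380],b[:380]]),None,fx=.83,fy=.83))
```

```text
t 5.85 ramp xyz mm [-133.2   -1.7   37.1] w 0.456 F [-1.11 -0.12  0.41]
yaw err 0.007436109449058981 toolx [ 0.001  0.    -1.   ] q [-0.73  0.33  0.78  1.95 -0.28  0.97  0.08]
```

View pics/c3.png

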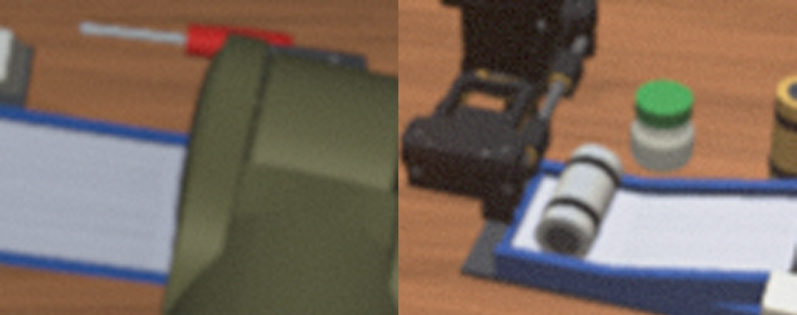

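>>> step_arm(increments=[0.2, 0, -0.3, 0, 0, 0, 0.1, 0, -0.3, 0, 0, 0, 0, 0, -0.3, 0, 0, 0, 0, 0, -0.25, 0, 0, 0, 0, 0, -0.25, 0, 0, 0, 0, 0, -0.25, 0, 0, 0, 0, 0, -0.25, 0, 0, 0, 0, 0, -0.25, 0, 0, 0, 0, 0, -0.25, 0, 0, 0])

```text
time: 7.08
position: [0.5413, 0.0215, 0.0336]
tool_rot: [1.288, 1.157, -1.288]
ft_force: [-0.7, -0.5, 0.3]
grip_width: 0.459
```

```bash
cat >> h.py <<'E'
def look(tag):
    t=tip()
    im=ctrl.get_image("scene")[:,:,::-1]
    p=ctrl.camera_params("scene");R=np.array(p["R"]);T=np.array(p["t"])
    for q in ctrl.spot_point("scene","sleeve")[:1]:
        w=R.T@(np.array(q["xyz"])-T);d=w[:2]-POSE[:2];a=POSE[2]
        print("sleeve",round(q["score"],2),np.round([d@[np.cos(a),np.sin(a)],d@[-np.sin(a),np.cos(a)],w[2]],4))
    cv2.imwrite(f"pics/{tag}.png",cv2.resize(im[135:255,215:375],None,fx=4,fy=4,interpolation=cv2.INTER_CUBIC))
E
python3 -c "
from h import *
look('p1')"
```

```text
t 7.075 ramp xyz mm [-110.    -1.    33.6] w 0.459 F [-0.69 -0.52  0.26]
yaw err 0.0061843182476844505 toolx [ 0.  0. -1.] q [-0.76  0.34  0.77  1.95 -0.28  0.97  0.04]
sleeve 0.95 [-0.0822  0.005   0.0386]
```

View pics/p1.png

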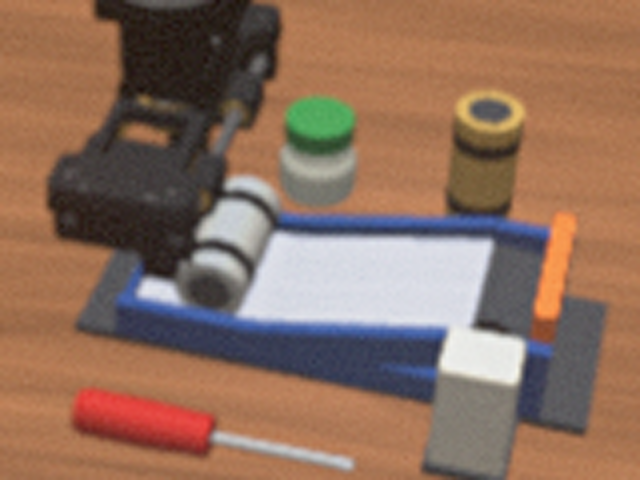

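>>> step_arm(increments=[0, 0, -0.25, 0, 0, 0, 0, 0, -0.25, 0, 0, 0, 0, 0, -0.25, 0, 0, 0, 0, 0, -0.25, 0, 0, 0, 0, 0, -0.25, 0, 0, 0, 0, 0, -0.25, 0, 0, 0, 0, 0, -0.25, 0, 0, 0, 0, 0, -0.25, 0, 0, 0, 0, 0, -0.25, 0, 0, 0, 0, 0, -0.25, 0, 0, 0, 0, 0, -0.25, 0, 0, 0, -0.05, 0, -0.25, 0, 0, 0])

```text
time: 8.68
position: [0.5445, 0.0509, 0.0341]
tool_rot: [1.287, 1.156, -1.288]
ft_force: [0.3, -2.2, 1.1]
grip_width: 0.459
```

```bash
python3 -c "
from h import *
look('p2')"
```

```text
t 8.675 ramp xyz mm [-80.5  -0.9  34.1] w 0.459 F [ 0.34 -2.22  1.07]
yaw err 0.00597210744893098 toolx [ 0. -0. -1.] q [-0.8   0.35  0.76  1.93 -0.29  0.97 -0.01]
sleeve 0.9 [-0.0507  0.0062  0.0387]
```

View pics/p2.png

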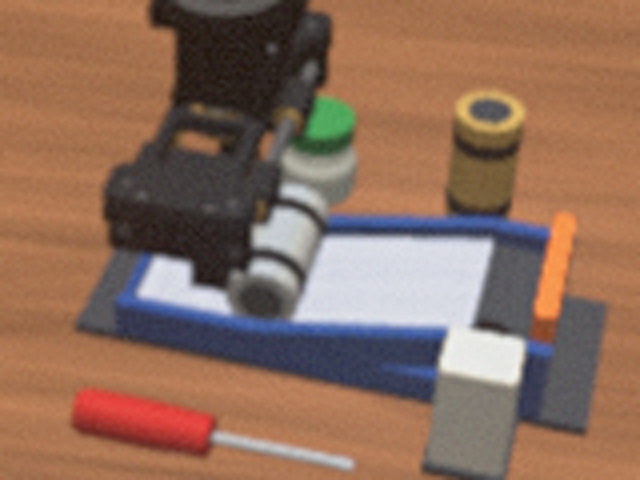

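>>> step_arm(increments=[-0.064, 0, -0.3, 0, 0, 0, -0.064, 0, -0.3, 0, 0, 0, -0.064, 0, -0.3, 0, 0, 0, -0.064, 0, -0.3, 0, 0, 0, -0.064, 0, -0.3, 0, 0, 0, -0.064, 0, -0.3, 0, 0, 0, -0.064, 0, -0.3, 0, 0, 0, -0.064, 0, -0.3, 0, 0, 0, -0.064, 0, -0.3, 0, 0, 0, -0.064, 0, -0.3, 0, 0, 0, -0.064, 0, -0.3, 0, 0, 0, -0.064, 0, -0.3, 0, 0, 0])

```text
time: 10.28
position: [0.5484, 0.0872, 0.0418]
tool_rot: [1.288, 1.157, -1.287]
ft_force: [1.0, -0.9, 0.2]
grip_width: 0.458
```

```bash
python3 -c "
from h import *
look('p3')"
```

```text
t 10.275 ramp xyz mm [-43.9  -0.7  41.8] w 0.458 F [ 1.02 -0.94  0.23]
yaw err 0.006244998857250411 toolx [ 0.  0. -1.] q [-0.85  0.35  0.75  1.91 -0.28  0.99 -0.08]
sleeve 0.66 [-0.0154  0.0053  0.0461]
```

View pics/p3.png

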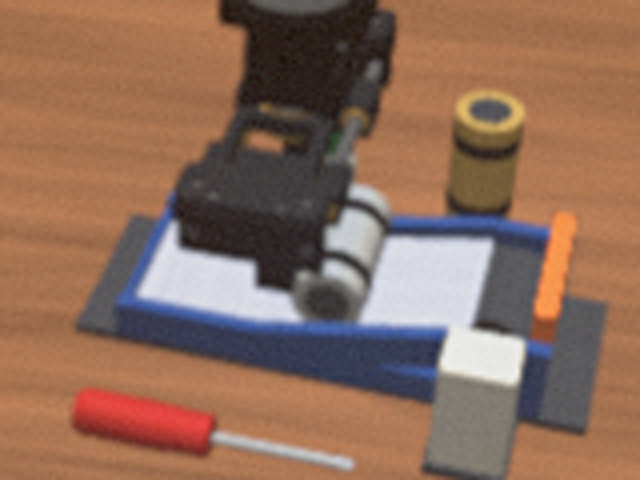

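>>> step_arm(increments=[-0.06, 0, -0.3, 0, 0, 0, -0.06, 0, -0.3, 0, 0, 0, -0.06, 0, -0.3, 0, 0, 0, -0.06, 0, -0.3, 0, 0, 0, -0.06, 0, -0.3, 0, 0, 0, -0.06, 0, -0.3, 0, 0, 0, -0.06, 0, -0.3, 0, 0, 0, -0.06, 0, -0.3, 0, 0, 0, -0.06, 0, -0.3, 0, 0, 0, -0.06, 0, -0.3, 0, 0, 0, -0.06, 0, -0.3, 0, 0, 0, -0.06, 0, -0.3, 0, 0, 0])

```text
time: 11.88
position: [0.5522, 0.123, 0.049]
tool_rot: [1.288, 1.157, -1.287]
ft_force: [0.5, -1.5, 0.4]
grip_width: 0.459
```

```bash
python3 -c "
from h import *
look('p4')"
```

```text
t 11.875 ramp xyz mm [-7.9 -0.4 49. ] w 0.459 F [ 0.48 -1.51  0.43]
yaw err 0.006217874149732253 toolx [ 0.  0. -1.] q [-0.89  0.36  0.73  1.88 -0.28  1.01 -0.14]
sleeve 0.74 [-0.0504 -0.1186 -0.0022]
```

View pics/p4.png

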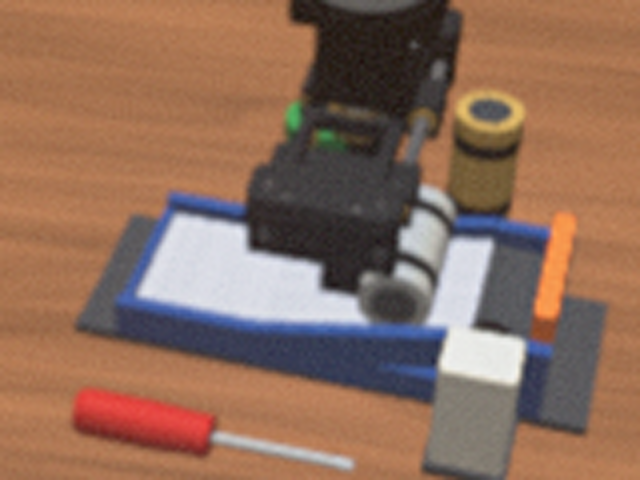

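>>> step_arm(increments=[-0.06, 0, -0.3, 0, 0, 0, -0.06, 0, -0.3, 0, 0, 0, -0.06, 0, -0.3, 0, 0, 0, -0.06, 0, -0.3, 0, 0, 0, -0.06, 0, -0.3, 0, 0, 0, -0.06, 0, -0.3, 0, 0, 0, -0.06, 0, -0.3, 0, 0, 0, -0.06, 0, -0.3, 0, 0, 0, -0.06, 0, -0.3, 0, 0, 0, -0.06, 0, -0.3, 0, 0, 0, -0.06, 0, -0.3, 0, 0, 0])

```text
time: 13.35
position: [0.5557, 0.1558, 0.0556]
tool_rot: [1.288, 1.157, -1.288]
ft_force: [-0.7, -1.3, 0.8]
grip_width: 0.462
```

```bash
python3 -c "
from h import *
look('p5')"
```

```text
t 13.35 ramp xyz mm [25.  -0.2 55.6] w 0.462 F [-0.65 -1.34  0.8 ]
yaw err 0.0062186846048714745 toolx [ 0.  0. -1.] q [-0.93  0.37  0.72  1.84 -0.28  1.03 -0.2 ]
sleeve 0.66 [-0.0484  0.0024  0.0168]
```

View pics/p5.png

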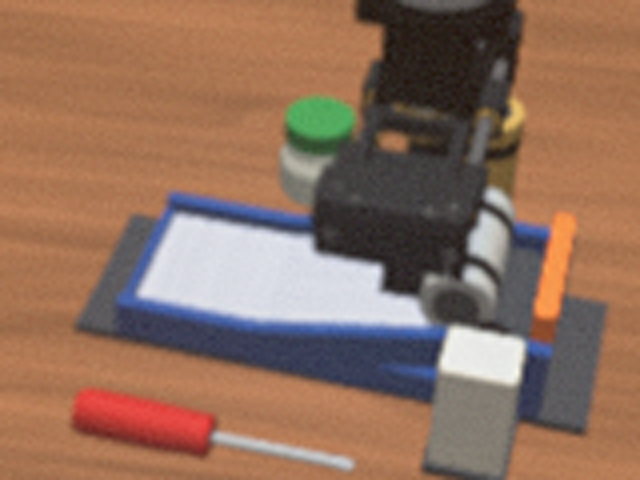

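>>> step_arm(increments=[-0.04, 0, -0.2, 0, 0, 0, -0.04, 0, -0.2, 0, 0, 0, -0.04, 0, -0.2, 0, 0, 0, -0.04, 0, -0.2, 0, 0, 0, -0.04, 0, -0.2, 0, 0, 0, 0, 0, -0.2, 0, 0, 0, 0, 0, -0.2, 0, 0, 0, 0, 0, -0.2, 0, 0, 0])

```text
time: 14.45
position: [0.5574, 0.1717, 0.0576]
tool_rot: [1.288, 1.157, -1.287]
ft_force: [-0.2, 0.4, -0.3]
grip_width: 0.462
```

```bash
python3 -c "
from h import *
look('p6')"
```

```text
t 14.45 ramp xyz mm [41.1 -0.1 57.6] w 0.462 F [-0.23  0.43 -0.31]
yaw err 0.00624999243515284 toolx [ 0.  0. -1.] q [-0.94  0.38  0.72  1.83 -0.29  1.04 -0.22]
sleeve 0.57 [0.0729 0.0075 0.0578]
```

View pics/p6.png

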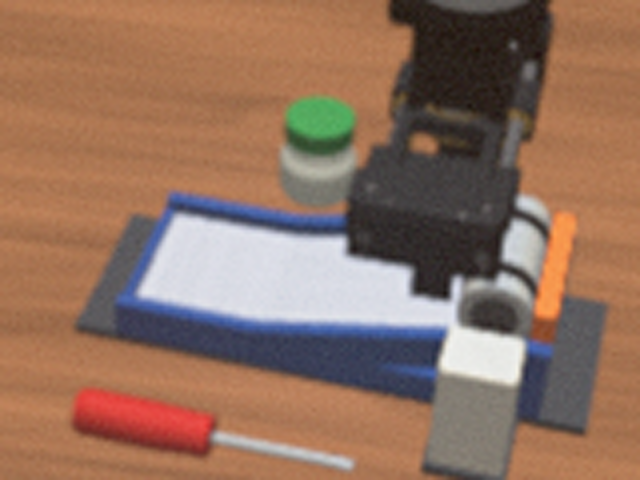

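>>> step_arm(increments=[0, 0, 0.5, 0, 0, 0, 0, 0, 1, 0, 0, 0, 0, 0, 1.5, 0, 0, 0, -2, 0, 3, 0, 0, 0, -4, 0, 4, 0, 0, 0, -4, 0, 5, 0, 0, 0, -3, 0, 5, 0, 0, 0, 0, 0, 5, 0, 0, 0, 0, 0, 0, 0, 0, 0])

```text
time: 15.68
position: [0.5295, -0.0824, 0.1873]
tool_rot: [1.295, 1.15, -1.294]
ft_force: [-0.1, 0.2, 0.4]
grip_width: 0.458
```

Run:
```python
from h import *
tip()
for n,roi in (("top",(145,140,305,280)),("scene",(225,145,385,265))):
    im=ctrl.get_image(n)[:,:,::-1]; cv2.imwrite(f"pics/{n}7raw.png",im)
    p=ctrl.camera_params(n);R=np.array(p["R"]);T=np.array(p["t"])
    for k in ("sleeve","nest","spare","jar","driver"):
        for q in ctrl.spot_point(n,k)[:1]:
            w=R.T@(np.array(q["xyz"])-T);d=w[:2]-POSE[:2];a=POSE[2]
            print(n,k,round(q["score"],2),"world",w.round(4),"ramp",np.round([d@[np.cos(a),np.sin(a)],d@[-np.sin(a),np.cos(a)],w[2]],4))
    draw(n,f"pics/{n}7raw.png",POSE,f"pics/{n}7.png",None,roi,4)
```

```text
t 15.675 ramp xyz mm [-214.6   -1.   187.3] w 0.458 F [-0.07  0.2   0.4 ]
yaw err -0.003632211028761767 toolx [ 0.001 -0.    -1.   ] q [-0.74  0.12  0.92  1.81 -0.1   1.25  0.09]
top sleeve 0.69 world [0.5583 0.2035 0.0604] ramp [0.0727 0.0026 0.0604]
top nest 0.78 world [0.5583 0.2061 0.0604] ramp [0.0753 0.003  0.0604]
top jar 0.85 world [0.428  0.0956 0.0021] ramp [-0.0492  0.1199  0.0021]
top driver 0.67 world [0.5491 0.1286 0.0014] ramp [-0.0027  0.0033  0.0014]
scene sleeve 0.89 world [0.555  0.2071 0.0611] ramp [0.076  0.0064 0.0611]
scene nest 0.63 world [0.5619 0.2064 0.0594] ramp [ 0.0761 -0.0006  0.0594]
scene spare 0.61 world [ 0.4364  0.1916 -0.0034] ramp [ 0.0472  0.1224 -0.0034]
scene jar 0.78 world [0.4288 0.0942 0.0012] ramp [-0.0505  0.1189  0.0012]
scene driver 0.56 world [0.66   0.066  0.0012] ramp [-0.0523 -0.1139  0.0012]
```

View pics/top7.png

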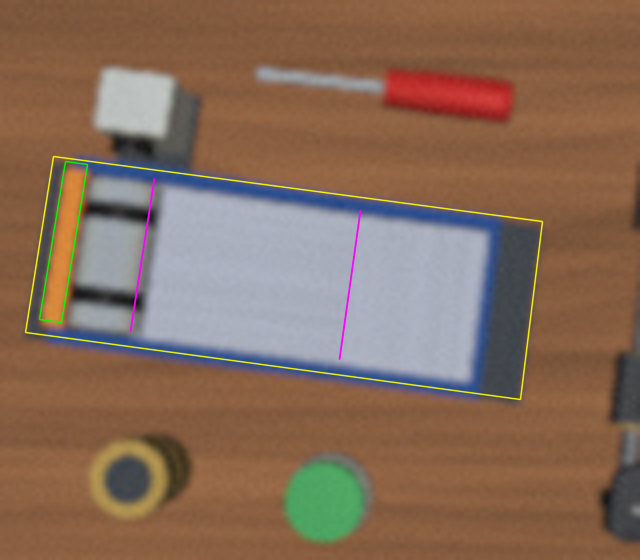

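View pics/scene7.png

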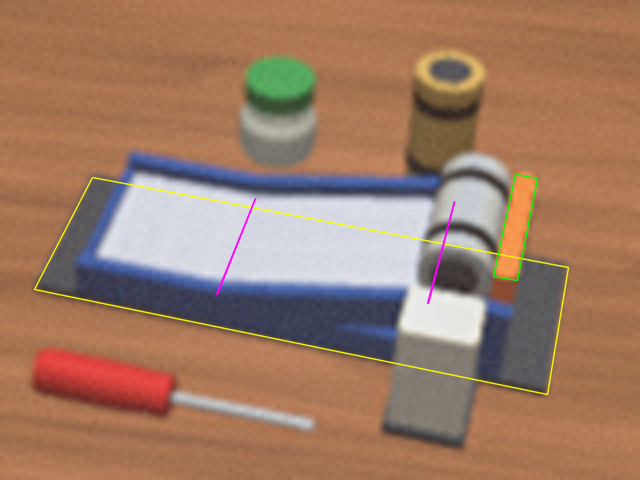

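```bash
python3 -c "
from bench import ctrl
print(ctrl.close_job())"
```

```text
the job is handed in; nothing more can be done
None
```

The sleeve is in the nest against the orange stop, and I handed the job in at about 16 s of the 42 s allowed. No verdict was reported.

**What I did:** I held the fingers half open (about 40 mm) and spread across the track. They pushed the sleeve at 16–24 mm/s along the landing, up the slope and over the crest. It dropped in, and I backed the arm off about 0.25 m. It was never gripped or lifted. The wrist force readings I took during the push stayed at about 2.5 N or less.

**Last checks:**
- **Sleeve position:** the two cameras put it at ramp x 73–76 mm and 60–61 mm high; the nest point is at 76.5 and 61.5 mm. Sideways they read 3–6 mm off centre. The rails allow only about 3 mm, so I take the larger reading as detector error.
- **Sleeve angle:** it looks square to the track in both pictures.
- **Bystanders:** the scene camera found the spare, jar and screwdriver within about 5 mm of their first positions, which is about the detector's accuracy.
- **Arm:** it is clear of everything.

**Disagreements:**
- In the last top view, the network put the screwdriver on the ramp and missed the spare. The picture shows both where they were at the start.
- Two sleeve readings during the push were also false, because the gripper partly hid the sleeve. I went by the fingertip position and the pictures instead.

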